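# Set the length stop by clicks and bring the bar up to it

### The arm

A 6-joint arm with a two-finger parallel gripper is mounted at the origin on the work surface. World frame = base frame: x ahead of the robot, y to its left, z up, the work surface at z = 0. Lengths are in m, angles in rad, forces in N, time in s.
With the tool pointing down it reaches from about 0.225 to 0.725 m from the base axis. Payload 3.1 kg.
Tool frame: the origin (TCP) lies at the very end of the fingers, on their centre line; the grasp point (between the pads) lies 19 mm behind it; x points along the fingers, z is the direction in which the jaws open and shut, and the axes are right-handed (so a half turn about x gives the same grasp; the last joint's range is limited). The gripper opens to 85 mm and grips with 20 to 120 N. Pads are 22 mm wide; open, the fingers measure 114 mm over their backs; the gripper's body (76 mm by 85 mm) begins 54 mm behind the grasp point. The pads swing forward as they close: fully open they stand 13 mm farther back than shut.
Start: joints at [-1.346, 0.048, 0.099, 1.622, 0, 1.443], TCP at [0.181, -0.493, 0.231] pointing down, gripper open.
Joint ranges: [-2.91, 2.91], [-0.99, 1.94], [-1.21, 1.42], [-2.12, 2.29], [-1.49, 1.47], [-3.14, 3.14]. Speed limits (rad/s): [2.79, 2.79, 3.14, 3.14, 3.14, 3.14].

### API

Orientations are given as a rotation vector (axis times angle).
In Python, from bench import ctrl gives the robot as it stands.
- The arm moves only by the shell command python3 -m handwheel 'ROWS'. ROWS is JSON, one flat list of numbers, 7 for each row, row after row: the opening, from -1 (shut) to 1 (fully open), so that 0 is half open, then the shift along the tool's x, y, z scaled (see below), then the turn, a rotation vector about the tool's x, y, z scaled (see below). A call has 1 to 5 rows; each row shifts and turns the commanded pose from where the row before left it, along the tool's axes as they then stand; what a row does not reach is not made up. The controller multiplies each number of a shift by 0.6 m and each number of a turn by 45 degrees. A row lasts 1/10 s, in which the tool goes at most 50 mm and 8.59 degrees, less where a joint would pass 70% of its speed; a pose out of reach is approached as far as the arm can. A call with a number of a shift or a turn outside -1 to 1 is refused whole. A call with a gripper value outside its range is refused whole. The fingers move at their own pace and stop on an object; the grip force is fixed at half the most. Time passes only in rows, so rows that do not move let the fingers close. It gives the time, the measured TCP pose, the force and the opening at its end, in the units of the state.
- ctrl.state(): the state, without advancing time (a new reading comes with each control period).
- ctrl.snapshot(name): name is "scene" or "top"; returns the picture (400x640x3 uint8, red, green, blue); there is no depth.
- ctrl.camera_params(name): a dict with "fx", "fy", "cx", "cy" (pixels), "eye" and "attitude" of the camera in the world. Camera axes: x right, y down, z forward; pixel columns grow to the right and rows downward; lengths in m; the calibration is good to about 2 mm. A picture is of the moment at which its call begins. camera_params takes no time and is no camera call.
- ctrl.hand_in(): hands the job in, once; it reports no verdict.
The state is a dict: "time": time; "joint_pos": joint angles; "qvel": joint speeds; "joint_torque": joint torques, N m; "eef_pos": TCP position; "tool_rot": TCP orientation; "ft_force": force on the tool from outside, world axes, zero at the start; "ft_torque": the same for the moment, N m; "grip_width": finger opening in m.
Only numpy, scipy, OpenCV 4.12 (cv2) and the standard library are available. Lean on these libraries where they do the work, as an engineer would, in place of code of your own. Each camera call takes 0.05 s, during which the arm holds its last target.

### The job

On the sawing fixture, turn the knurled dial of the length stop back (anticlockwise from above) until it bears firmly against its end stop, without forcing it, then set it exactly four clicks forward. Then slide the square steel bar along its channel until its end just touches the stop face, pushing gently so that the stop is neither rammed nor pushed off its setting, and let go of everything. Leave all other things on the bench where they are.

Things in the scene. Friction and masses are not known exactly. Their poses are not given: they have to be found in the camera images.
- fixture: Dark steel sawing fixture fixed to the bench: plate 200 (x) by 370 (y) by 12 mm; origin at the centre of its underside, y along plate and channel towards the stop housing, z up. The green housing is a box 110 mm (x) by 100 mm (y) from y = 75 to 175 mm, its flat top at z = 62 mm; the dial stands on its top, the stop rod comes out of its -y face.
- channel_end (a point): Middle of the bar channel's open end, on its floor (fixture y = -180 mm, x = 0, z = 12 mm); axes as the fixture's. From here the channel runs straight along +y for 250 mm to the housing. Its two side rails are 8 mm thick, rise 8 mm above the floor (to 20 mm above the bench) and are 28 mm apart.
- dial_axis (a point): Point on the dial's vertical axis at the height to grip, 93 mm above the bench; fixed to the housing, axes as the fixture's, it does not turn. The dial is a round knurled steel knob 52 mm across; its top is 14 mm above this point, its foot 23 mm below it. One click is 20 degrees; clicks run from 0 (home) to 7; clockwise from above is forward. It starts at click 1, 2 or 3.
- dial_foot (a point): Where the dial's axis meets the housing's top, 31 mm below dial_axis; fixed, axes as the fixture's. Round the knob's foot is a skirt 68 mm across and 7 mm high with a lug; fingertips must stay 11 mm or more above this level to clear skirt, lug and end stop pin.
- knob (a joint): Twist of the knob against its skirt, rad, 0 when untouched: the knob drives the skirt through a torsion spring of 4 N m per rad, so this shows the torque; positive when turned clockwise from above. More than 0.15 rad (0.6 N m) either way is forcing it. The detent takes up to about 0.2 N m a quarter of the way to the next click, none half-way, then pulls on into that click.
- home_pin: The dial's end stop: a fixed upright rubber-sleeved pin 10 mm across and 9 mm tall on the housing's top, 41 mm from the dial's axis; origin at its foot. A lug on the skirt comes up solid against it when the dial is turned 3 degrees anticlockwise past click 0; let go, it settles back into click 0. It bears firmly from 0.22 N m up; more than 0.6 N m is forcing it.
- stop_face (a point): Centre of the flat end of the stop rod (16 mm across, 25 mm above the bench, on the channel's centre line), which the bar must touch; axes as the fixture's. At click 0 it lies at y = 63 mm in the fixture's frame, each click forward brings it out 1 mm: y = 59 mm at click 4. It is held there by the dial; a push of more than 25 N is ramming it.
- stop: The stop rod, which slides along the fixture's y as the dial turns; its origin is at the centre of its flat end (the same point as stop_face).
- bar: Loose square steel bar, 26 x 110 x 26 mm, about 0.4 to 0.75 kg, lying in the channel with 1 mm play each side, its top 38 mm above the bench; origin at the centre of its underside, y along its length towards the stop. Pushing it along takes 2 to 9 N.
- bar_front (a point): Centre of the bar's end face nearest the stop (55 mm along y from its middle, 13 mm above its underside).
- bar_back (a point): Centre of the bar's other end face, away from the stop.
- offcut: a loose round steel offcut, 32 mm across and 35 mm tall, standing on the plate beside the channel, on the side away from the robot; origin at the centre of its underside
- nut: a loose steel ring nut, 34 mm across and 15 mm tall, lying on the plate beside the channel on the robot's side; origin at the centre of its underside
- wrench: a loose flat wrench, 180 mm long, lying on the bench; origin at its middle
- hammer: a loose hammer, 260 mm long, lying on the bench; origin at its middle
- oil: a closed grey plastic bottle, 60 mm across and 140 mm tall, standing; origin at the centre of its underside
- tin: an open metal tin, 74 mm across and 90 mm tall, standing; origin at the centre of its underside
Things that resemble listed ones, but are neither listed nor needed, are in the scene too. Of the things like the bar, leave any that is brown or pink; of the rest the larger one is meant.

How it is judged:
By the outcome, as a careful person would: the job done as asked, in the order asked, and still so for the second after the job is handed in, with the robot touching nothing.
It also fails if it takes over 72 s, if anything falls off the work surface, if the arm or the gripper's body presses on something with over 40 N, if the wrist force passes 120 N, or if a joint passes its speed limit or range.

## Working session

There is one attempt and no reset: what is moved stays moved. The work goes in short steps, Python scripts to look and compute and a shell command to move; the robot and the scene stay as the last step left them, time stands still between calls to the robot, and variables do not carry over. Pictures are saved under pics/ and viewed, and the job is handed in when it is done.

```bash
ls; mkdir -p pics
python3 - <<'E'
from bench import ctrl
import cv2
print(ctrl.state())
for n in("scene","top"):
    im=ctrl.snapshot(n); cv2.imwrite(f"pics/{n}0.png",im[:,:,::-1]); print(ctrl.camera_params(n))
E
```

```text
pics
{'time': 0.0, 'joint_pos': array([-1.34580135e+00,  4.87421710e-02,  9.75526038e-02,  1.62197513e+00,
       -1.85284265e-06,  1.44301284e+00]), 'qvel': array([-0.00170359,  0.00133453,  0.00013169,  0.00011199, -0.00116273,
       -0.00073326]), 'joint_torque': array([ 3.70110301e-04, -3.38789499e+01,  3.20010352e+01,  2.08196801e-02,
       -1.41800997e-04, -6.81043062e-06]), 'eef_pos': array([ 0.18124804, -0.49206449,  0.23009893]), 'tool_rot': array([ 0.94707807,  1.35749222, -0.94444941]), 'ft_force': array([-0.24682354,  0.56934453,  0.01156848]), 'ft_torque': array([ 0.00635253, -0.01368037,  0.01903736]), 'grip_width': 0.08535175200111758}
{'fx': 386.4487152470547, 'fy': 386.4487152470547, 'cx': 311.12071127791046, 'cy': 201.24581144461715, 'eye': array([ 0.89568487, -0.56342292,  0.84446675]), 'attitude': array([-2.3386863 , -0.63942108,  0.25987473])}
{'fx': 505.0045611681898, 'fy': 505.0045611681898, 'cx': 326.52028168224894, 'cy': 205.0960024128775, 'eye': array([0.34157162, 0.01151598, 1.36422374]), 'attitude': array([-2.13544878,  2.14037853, -0.17019219])}
```

View pics/scene0.png

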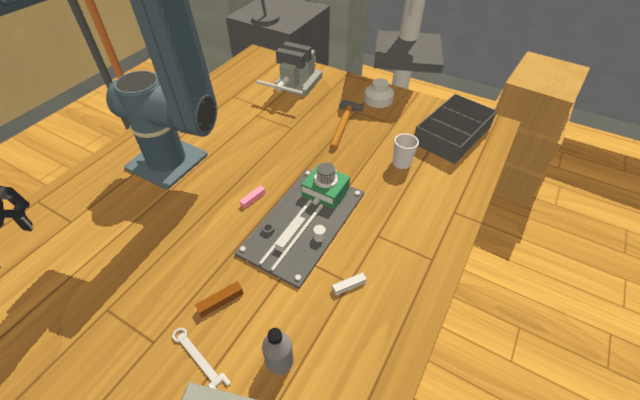

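View pics/top0.png

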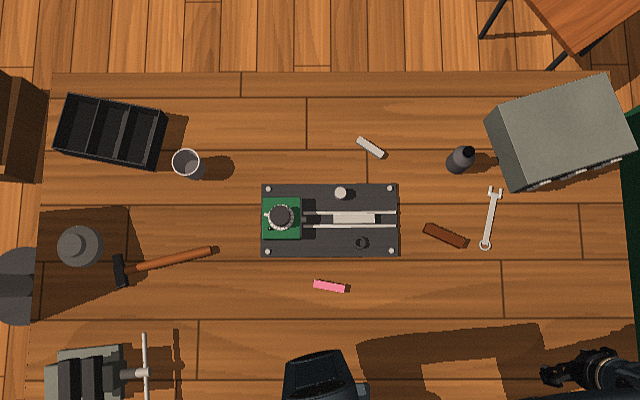

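The fixture is around (330,220) in the top view, with the dial at (281,216) on the left side. The bar lies in the channel at (345,218), and the nut (361,243) and offcut (341,194) sit beside it. I'll enlarge this region.

```bash
cat > h.py <<'E'
import numpy as np, cv2
from scipy.spatial.transform import Rotation as R
from bench import ctrl
def ray(n,uv,z):
    p=ctrl.camera_params(n); M=R.from_rotvec(p['attitude']).as_matrix()
    d=M@np.array([(uv[0]-p['cx'])/p['fx'],(uv[1]-p['cy'])/p['fy'],1]); e=p['eye']
    return e+d*(z-e[2])/d[2]
def proj(n,X):
    p=ctrl.camera_params(n); M=R.from_rotvec(p['attitude']).as_matrix()
    c=M.T@(np.array(X)-p['eye']); return np.array([p['fx']*c[0]/c[2]+p['cx'],p['fy']*c[1]/c[2]+p['cy']])
def crop(n,x0,y0,x1,y1,s,name):
    im=ctrl.snapshot(n)[:,:,::-1]; 
    cv2.imwrite('pics/'+name,cv2.resize(np.ascontiguousarray(im[y0:y1,x0:x1]),None,fx=s,fy=s,interpolation=cv2.INTER_CUBIC))
def st():
    s=ctrl.state(); print('t',round(s['time'],2),'p',s['eef_pos'].round(4),'F',s['ft_force'].round(2),'T',s['ft_torque'].round(3),'w',round(s['grip_width'],4)); 
    print('R',R.from_rotvec(s['tool_rot']).as_matrix().round(3).tolist(),'q',s['joint_pos'].round(3)); return s
E
python3 - <<'E'
from h import *
im=cv2.imread('pics/top0.png'); cv2.imwrite('pics/topc.png',cv2.resize(im[170:270,250:410],None,fx=5,fy=5,interpolation=cv2.INTER_CUBIC))
im=cv2.imread('pics/scene0.png'); cv2.imwrite('pics/scenec.png',cv2.resize(im[150:290,225:375],None,fx=4,fy=4,interpolation=cv2.INTER_CUBIC))
st()
E
```

```text
t 0.1 p [ 0.1813 -0.4921  0.2302] F [ 0.12 -0.35  0.31] T [ 0.007 -0.019 -0.007] w 0.0854
R [[-0.0, 0.938, 0.346], [0.002, 0.346, -0.938], [-1.0, 0.0, -0.002]] q [-1.346  0.049  0.098  1.622  0.     1.443]
```

View pics/topc.png

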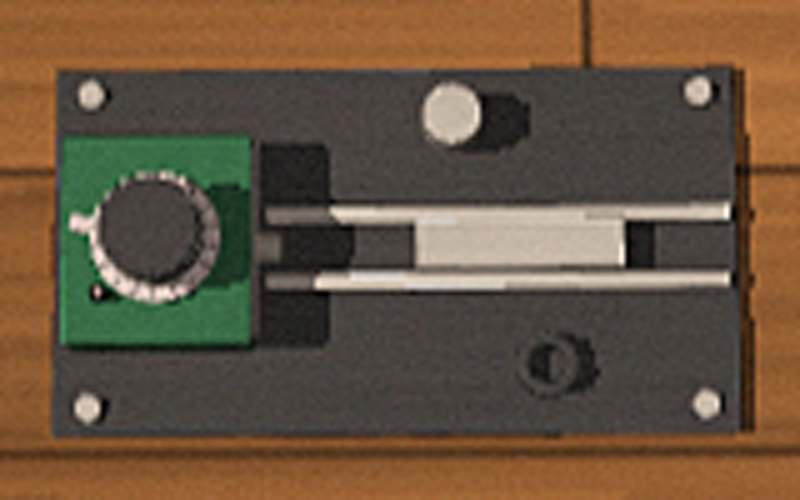

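View pics/scenec.png

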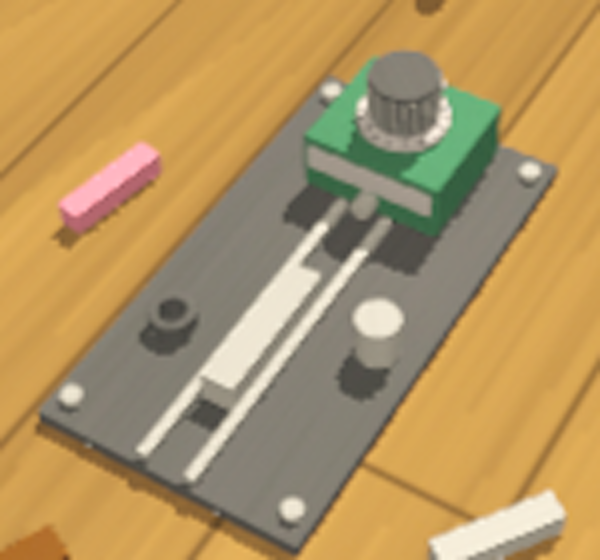

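Run:
```python
from h import *
f=lambda a:(a[0]/5+250-.4,a[1]/5+170-.4)
g=lambda a:(a[0]/4+225-.4,a[1]/4+150-.4)
c=[ray('top',f(a),.012)[:2] for a in [(57,72),(733,67),(740,433),(53,435)]]
print('plate',np.round(c,4), np.mean(c,0).round(4))
c2=[ray('scene',g(a),.012)[:2] for a in [(556,170),(296,550),(40,415),(333,78)]]
print('plate scene',np.round(c2,4), np.mean(c2,0).round(4))
for n,C in(('top',c),('sc',c2)):
    C=np.array(C); v=(C[0]-C[1]+C[3]-C[2]); print(np.degrees(np.arctan2(v[1],v[0])), np.linalg.norm(v)/2)
print('dial',ray('top',f((152,228)),.107), ray('scene',g((405,80)),.107))
d=ray('top',f((152,228)),.107)[:2]
l=ray('top',f((80,223)),.067)[:2];p=ray('top',f((99,292)),.071)[:2]
for q in(l,p):
    print(q,np.linalg.norm(q-d),np.degrees(np.arctan2(*(q-d)[::-1])))
for a in [(415,243),(626,243)]: print('bar',ray('top',f(a),.038))
print('offcut',ray('top',f((451,113)),.047),'nut',ray('top',f((553,363)),.027))
for n,z in [('oil',(463,155))]: pass
```

```text
plate [[ 0.618   0.1911]
 [ 0.6199 -0.1781]
 [ 0.4207 -0.1771]
 [ 0.4205  0.1896]] [0.5198 0.0064]
plate scene [[ 0.6191  0.186 ]
 [ 0.6207 -0.1787]
 [ 0.4255 -0.1797]
 [ 0.4253  0.1878]] [0.5226 0.0038]
90.16480342707698 0.3679385671507119
90.13801481711467 0.36612943650876795
dial [0.5185277  0.12922486 0.107     ] [0.52318875 0.1254579  0.107     ]
[0.52686565 0.17036745] 0.04197897114992352 78.54361341245495
[0.4903776  0.15948239] 0.04132731246387065 132.93358230906634
bar [ 0.51988705 -0.00375741  0.038     ]
bar [ 0.51962367 -0.11552999  0.038     ]
offcut [ 0.58820088 -0.0230418   0.047     ] nut [ 0.45703052 -0.07677155  0.027     ]
```

```bash
python3 -m handwheel '[1,0,0,0,-0.19,0,0, 1,0,0,0,-0.19,0,0, 1,0,0,0,-0.19,0,0, 1,0,0,0,-0.19,0,0, 1,0,0,0,-0.19,0,0]'
python3 -m handwheel '[1,0,0,0,-0.19,0,0, 1,0,0,0,-0.19,0,0, 1,0,0,0,-0.19,0,0, 1,0,0,0,-0.031,0,0, 1,0,0,0,0,0,0]'
python3 -c "
from h import *
st()"
```

```text
time: 0.6
eef_pos: [0.1813, -0.4923, 0.2306]
tool_rot: [0.366, 1.54, -0.364]
ft_force: [0.0, 0.2, 0.3]
grip_width: 0.0852
time: 1.1
eef_pos: [0.1813, -0.4924, 0.2308]
tool_rot: [0.002, 1.571, -0.001]
ft_force: [0.4, -0.8, -0.1]
grip_width: 0.0854
t 1.1 p [ 0.1813 -0.4924  0.2308] F [ 0.44 -0.77 -0.11] T [ 0.036  0.018 -0.026] w 0.0854
R [[-0.0, 0.002, 1.0], [0.001, 1.0, -0.002], [-1.0, 0.001, -0.0]] q [-1.346  0.048  0.099  1.622  0.     0.227]
```

```bash
for i in 1; do :; done
python3 -m handwheel '[1,0,0.0689,0.0378,0,0,0, 1,0,0.0689,0.0378,0,0,0, 1,0,0.0689,0.0378,0,0,0, 1,0,0.0689,0.0378,0,0,0, 1,0,0.0689,0.0378,0,0,0]'
python3 -m handwheel '[1,0,0.0689,0.0378,0,0,0, 1,0,0.0689,0.0378,0,0,0, 1,0,0.0689,0.0378,0,0,0, 1,0,0.0689,0.0378,0,0,0, 1,0,0.0689,0.0378,0,0,0]'
python3 -m handwheel '[1,0,0.0689,0.0378,0,0,0, 1,0,0.0689,0.0378,0,0,0, 1,0,0.0689,0.0378,0,0,0, 1,0,0.0689,0.0378,0,0,0, 1,0,0.0689,0.0378,0,0,0]'
python3 -m handwheel '[1,0,0,0,0,0,0, 1,0,0,0,0,0,0]'
python3 -c "
from h import *
st()
crop('scene',200,60,400,210,4,'s1.png')
crop('top',200,150,360,270,5,'t1.png')
print(proj('scene',[.521,.1275,.231]),proj('top',[.521,.1275,.231]))"
```

```text
time: 1.6
eef_pos: [0.2952, -0.2843, 0.2312]
tool_rot: [0.002, 1.57, -0.003]
ft_force: [1.1, 0.6, 0.3]
grip_width: 0.0851
time: 2.1
eef_pos: [0.4087, -0.0774, 0.2315]
tool_rot: [0.002, 1.57, -0.002]
ft_force: [1.2, -0.2, 1.4]
grip_width: 0.0853
time: 2.6
eef_pos: [0.5221, 0.1295, 0.2312]
tool_rot: [0.001, 1.571, -0.002]
ft_force: [1.4, -0.6, 0.6]
grip_width: 0.0855
time: 2.8
eef_pos: [0.5212, 0.1283, 0.2304]
tool_rot: [-0.001, 1.573, -0.0]
ft_force: [0.9, 0.1, -1.0]
grip_width: 0.0857
t 2.8 p [0.5212 0.1283 0.2304] F [ 0.93  0.08 -0.95] T [0.057 0.031 0.026] w 0.0857
R [[-0.002, -0.001, 1.0], [-0.001, 1.0, 0.001], [-1.0, -0.001, -0.002]] q [ 1.170e-01  8.100e-02  1.320e-01  1.624e+00 -1.000e-03  1.687e+00]
[326.35682501 133.15712536] [275.75849797 206.52401994]
```

View pics/s1.png

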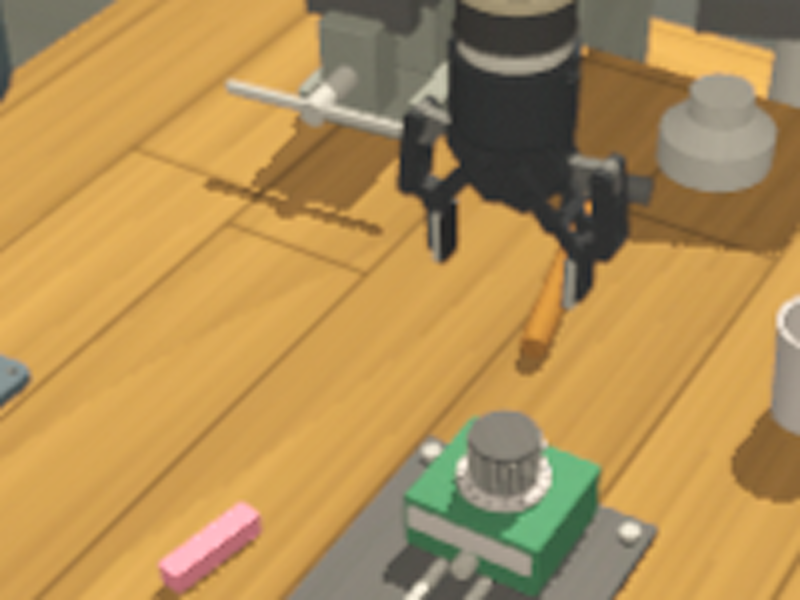

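View pics/t1.png

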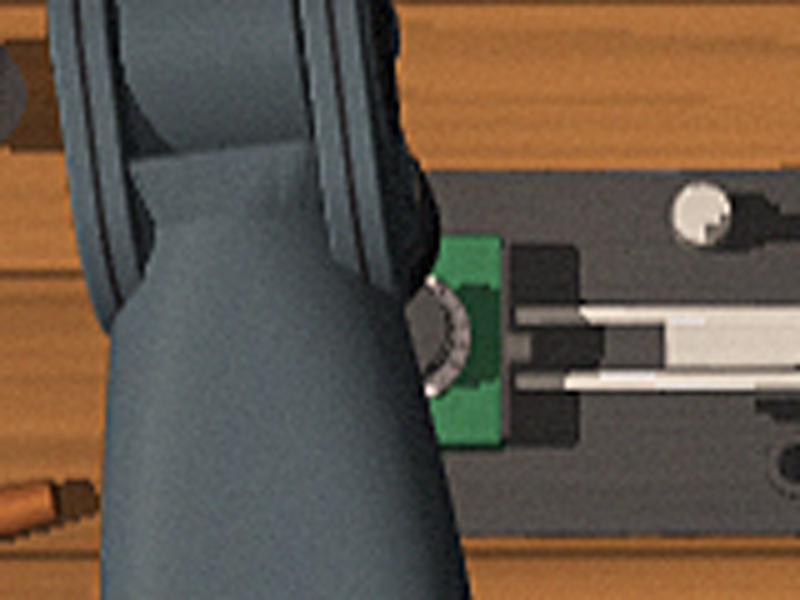

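```bash
python3 -m handwheel '[1,0.08,0,0,0,0,0, 1,0.08,0,0,0,0,0, 1,0.06,0,0,0,0,0, 1,0.033,0,0,0,0,0, 1,0,0,0,0,0,0]'
python3 -m handwheel '[1,0,0,0,0,0,0]'
python3 -c "
from h import *
st()
crop('scene',260,120,400,225,5,'s2.png')"
```

```text
time: 3.4
eef_pos: [0.5178, 0.1255, 0.0758]
tool_rot: [0.001, 1.579, -0.003]
ft_force: [0.1, 0.1, -0.7]
grip_width: 0.0856
time: 3.5
eef_pos: [0.5214, 0.1263, 0.0804]
tool_rot: [0.002, 1.57, -0.002]
ft_force: [1.1, -0.1, -0.7]
grip_width: 0.085
t 3.5 p [0.5214 0.1263 0.0804] F [ 1.08 -0.13 -0.69] T [ 0.047 -0.019 -0.025] w 0.085
R [[0.001, 0.002, 1.0], [-0.0, 1.0, -0.002], [-1.0, -0.0, 0.001]] q [ 0.113  0.098 -0.149  1.323 -0.     1.686]
```

View pics/s2.png

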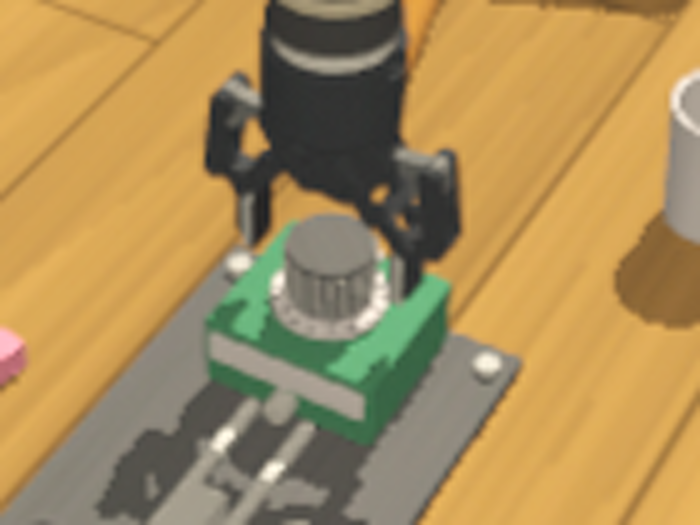

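```bash
python3 -m handwheel '[0.35,0,0,0,0,0,0, 0.35,0,0,0,0,0,0, 0.35,0,0,0,0,0,0, 0.35,0,0,0,0,0,0, 0.35,0,0,0,0,0,0]'
python3 -c "
from h import *
st()"
python3 -m handwheel '[0.28,0,0,0,0,0,0, 0.28,0,0,0,0,0,0,0.28,0,0,0,0,0,0]'
python3 -c "
from h import *
st()"
```

```text
time: 4.05
eef_pos: [0.5217, 0.1276, 0.0797]
tool_rot: [-0.0, 1.57, 0.0]
ft_force: [-0.2, 0.1, -0.2]
grip_width: 0.0577
t 4.05 p [0.5217 0.1276 0.0797] F [-0.15  0.13 -0.19] T [ 0.018 -0.024  0.024] w 0.0577
R [[0.0, -0.0, 1.0], [0.0, 1.0, 0.0], [-1.0, 0.0, 0.0]] q [ 0.115  0.1   -0.148  1.322 -0.     1.685]
time: 4.35
eef_pos: [0.521, 0.1276, 0.0794]
tool_rot: [-0.0, 1.572, 0.0]
ft_force: [-2.2, -0.4, 1.3]
grip_width: 0.0546
t 4.35 p [0.521  0.1276 0.0794] F [-2.21 -0.38  1.25] T [ 0.01   0.407 -0.034] w 0.0546
R [[-0.001, -0.0, 1.0], [0.0, 1.0, 0.0], [-1.0, 0.0, -0.001]] q [ 0.115  0.1   -0.149  1.323  0.     1.685]
```

```bash
python3 -m handwheel '[0.28,0,0,-0.0022,0,0,0, 0.25,0,0,0,0,0,0,0.25,0,0,0,0,0,0]'
python3 -c "
from h import *
st()"
python3 -m handwheel '[0.24,0,0,0,0,0,0, 0.24,0,0,0,0,0,0,0.24,0,0,0,0,0,0]'
python3 -c "
from h import *
st()"
```

```text
time: 4.65
eef_pos: [0.5203, 0.1275, 0.0794]
tool_rot: [-0.0, 1.57, 0.0]
ft_force: [-0.5, 0.2, 0.5]
grip_width: 0.0532
t 4.65 p [0.5203 0.1275 0.0794] F [-0.48  0.25  0.53] T [0.04  0.029 0.047] w 0.0532
R [[0.0, -0.0, 1.0], [-0.0, 1.0, 0.0], [-1.0, -0.0, 0.0]] q [ 0.115  0.096 -0.152  1.322 -0.     1.686]
time: 4.95
eef_pos: [0.5201, 0.1275, 0.0795]
tool_rot: [-0.0, 1.571, 0.0]
ft_force: [-1.2, 0.9, 0.3]
grip_width: 0.0531
t 4.95 p [0.5201 0.1275 0.0795] F [-1.21  0.92  0.3 ] T [-0.01   0.182 -0.048] w 0.0531
R [[-0.0, -0.0, 1.0], [-0.0, 1.0, 0.0], [-1.0, -0.0, -0.0]] q [ 0.115  0.096 -0.152  1.322  0.     1.686]
```

```bash
python3 -m handwheel '[0.7,0.004,0,-0.0008,0,0,0, 0.7,0,0,0,0,0,0, 0.7,0,0,0,-0.19,0,0, 0.7,0,0,0,-0.19,0,0,0.7,0,0,0,-0.19,0,0]'
python3 -m handwheel '[0.7,0,0,0,-0.19,0,0, 0.7,0,0,0,-0.19,0,0, 0.7,0,0,0,-0.19,0,0, 0.7,0,0,0,-0.19,0,0,0.7,0,0,0,-0.19,0,0]'
python3 -m handwheel '[0.7,0,0,0,-0.19,0,0, 0.7,0,0,0,-0.19,0,0, 0.35,0,0,0,-0.1,0,0, 0.35,0,0,0,0,0,0,0.35,0,0,0,0,0,0]'
python3 -c "
from h import *
st()"
python3 -m handwheel '[0.28,0,0,0,0,0,0, 0.28,0,0,0,0,0,0,0.28,0,0,0,0,0,0]'
python3 -c "
from h import *
st()"
```

```text
time: 5.45
eef_pos: [0.5198, 0.1275, 0.077]
tool_rot: [-0.356, 1.541, 0.356]
ft_force: [-0.4, -0.3, 0.2]
grip_width: 0.0725
time: 5.95
eef_pos: [0.5198, 0.1275, 0.077]
tool_rot: [-0.932, 1.362, 0.932]
ft_force: [-0.6, 0.4, -0.5]
grip_width: 0.0728
time: 6.45
eef_pos: [0.5199, 0.1285, 0.0774]
tool_rot: [-1.207, 1.208, 1.209]
ft_force: [-0.2, 3.8, 1.9]
grip_width: 0.0572
t 6.45 p [0.5199 0.1285 0.0774] F [-0.25  3.77  1.87] T [0.806 0.108 0.053] w 0.0572
R [[0.001, -1.0, 0.001], [0.002, 0.001, 1.0], [-1.0, -0.001, 0.002]] q [ 0.116  0.096 -0.156  1.317  0.002  0.117]
time: 6.75
eef_pos: [0.5201, 0.1299, 0.078]
tool_rot: [-1.206, 1.204, 1.211]
ft_force: [-1.6, 6.0, 3.1]
grip_width: 0.0552
t 6.75 p [0.5201 0.1299 0.078 ] F [-1.6   6.01  3.08] T [ 1.468  0.093 -0.027] w 0.0552
R [[0.001, -1.0, -0.0], [0.005, -0.0, 1.0], [-1.0, -0.001, 0.005]] q [ 0.117  0.096 -0.156  1.317  0.005  0.116]
```

```bash
python3 -m handwheel '[0.28,0,0,0.006,0,0,0, 0.26,0,0,0,0,0,0,0.26,0,0,0,0,0,0]'
python3 -c "
from h import *
st()"
python3 -m handwheel '[0.24,0,0,0,0,0,0, 0.24,0,0,0,0,0,0,0.24,0,0,0,0,0,0]'
python3 -c "
from h import *
st()"
```

```text
time: 7.05
eef_pos: [0.5196, 0.1306, 0.0768]
tool_rot: [-1.21, 1.211, 1.209]
ft_force: [0.4, 1.1, -0.5]
grip_width: 0.0541
t 7.05 p [0.5196 0.1306 0.0768] F [ 0.37  1.08 -0.47] T [ 0.061 -0.018 -0.004] w 0.0541
R [[-0.0, -1.0, 0.001], [-0.001, 0.001, 1.0], [-1.0, 0.0, -0.001]] q [ 1.220e-01  9.900e-02 -1.550e-01  1.317e+00 -1.000e-03  1.220e-01]
time: 7.35
eef_pos: [0.5196, 0.131, 0.0769]
tool_rot: [-1.209, 1.21, 1.209]
ft_force: [-0.0, 1.4, 0.3]
grip_width: 0.0529
t 7.35 p [0.5196 0.131  0.0769] F [-0.02  1.36  0.3 ] T [0.206 0.01  0.049] w 0.0529
R [[-0.0, -1.0, 0.0], [-0.0, 0.0, 1.0], [-1.0, 0.0, -0.0]] q [ 0.122  0.099 -0.155  1.317 -0.     0.122]
```

```bash
python3 -m handwheel '[-0.2,0,0,0.0006,0,0,0, -0.2,0,0,0,0,0,0,-0.2,0,0,0,0,0,0,-0.2,0,0,0,0,0,0]'
python3 -c "
from h import *
st()"
python3 -m handwheel '[-0.2,0,0,0,-0.04,0,0,-0.2,0,0,0,-0.04,0,0,-0.2,0,0,0,-0.04,0,0]'
python3 -c "
from h import *
st()"
python3 -m handwheel '[-0.2,0,0,0,-0.04,0,0,-0.2,0,0,0,-0.04,0,0,-0.2,0,0,0,-0.04,0,0]'
python3 -c "
from h import *
st()"
```

```text
time: 7.75
eef_pos: [0.5196, 0.1315, 0.0774]
tool_rot: [-1.209, 1.209, 1.209]
ft_force: [-2.6, 1.2, 4.0]
grip_width: 0.0502
t 7.75 p [0.5196 0.1315 0.0774] F [-2.55  1.16  3.99] T [0.249 0.449 0.008] w 0.0502
R [[0.0, -1.0, -0.0], [0.0, -0.0, 1.0], [-1.0, -0.0, 0.0]] q [ 0.123  0.099 -0.154  1.318  0.     0.122]
time: 8.05
eef_pos: [0.5196, 0.1315, 0.0774]
tool_rot: [-1.279, 1.163, 1.279]
ft_force: [-1.8, 1.9, 3.1]
grip_width: 0.0508
t 8.05 p [0.5196 0.1315 0.0774] F [-1.76  1.95  3.08] T [ 0.294  0.445 -0.109] w 0.0508
R [[0.0, -0.995, -0.095], [0.0, -0.095, 0.995], [-1.0, -0.0, 0.0]] q [ 0.123  0.099 -0.154  1.318  0.     0.027]
time: 8.35
eef_pos: [0.5196, 0.1315, 0.0774]
tool_rot: [-1.347, 1.113, 1.347]
ft_force: [-2.0, 1.5, 4.7]
grip_width: 0.0505
t 8.35 p [0.5196 0.1315 0.0774] F [-2.03  1.48  4.72] T [ 0.257  0.402 -0.147] w 0.0505
R [[-0.0, -0.982, -0.188], [0.0, -0.188, 0.982], [-1.0, -0.0, 0.0]] q [ 0.123  0.099 -0.154  1.318  0.    -0.067]
```

```bash
cat > q.py <<'E'
from h import *
s=ctrl.state(); M=R.from_rotvec(s['tool_rot']).as_matrix()
print('t',round(s['time'],2),'yaw',round(np.degrees(np.arctan2(M[1,2],M[0,2])),2),'p',s['eef_pos'].round(4),'F',s['ft_force'].round(1),'T',s['ft_torque'].round(3),'w',round(s['grip_width'],4))
E
python3 -m handwheel '[-0.2,0,0,0,-0.04,0,0,-0.2,0,0,0,-0.04,0,0]' >/dev/null; python3 q.py
python3 -m handwheel '[-0.2,0,0,0,-0.04,0,0,-0.2,0,0,0,-0.04,0,0]' >/dev/null; python3 q.py
python3 -m handwheel '[-0.2,0,0,0,-0.04,0,0,-0.2,0,0,0,-0.04,0,0]' >/dev/null; python3 q.py
python3 -m handwheel '[-0.2,0,0,0,-0.04,0,0,-0.2,0,0,0,-0.04,0,0]' >/dev/null; python3 q.py
python3 -m handwheel '[-0.2,0,0,0,-0.04,0,0,-0.2,0,0,0,-0.04,0,0]' >/dev/null; python3 q.py
```

```text
t 8.55 yaw 104.51 p [0.5196 0.1315 0.0775] F [-2.5  1.   4.6] T [0.242 0.418 0.143] w 0.0503
t 8.75 yaw 108.1 p [0.5197 0.1315 0.0775] F [-2.2  1.9  4.3] T [0.221 0.405 0.052] w 0.0505
t 8.95 yaw 111.68 p [0.5196 0.1315 0.0775] F [-1.8  1.5  4. ] T [0.258 0.467 0.014] w 0.05
t 9.15 yaw 115.26 p [0.5197 0.1315 0.0775] F [-1.8  1.   3.1] T [ 0.299  0.444 -0.177] w 0.0504
t 9.35 yaw 118.84 p [0.5197 0.1315 0.0775] F [-1.8  1.9  3.8] T [ 0.286  0.382 -0.264] w 0.0507
```

```bash
python3 -m handwheel '[-0.2,0,0,0,-0.04,0,0,-0.2,0,0,0,-0.04,0,0]' >/dev/null; python3 q.py
python3 -m handwheel '[-0.2,0,0,0,-0.04,0,0,-0.2,0,0,0,-0.04,0,0]' >/dev/null; python3 q.py
python3 -m handwheel '[-0.2,0,0,0,-0.04,0,0,-0.2,0,0,0,-0.04,0,0]' >/dev/null; python3 q.py
python3 -m handwheel '[-0.2,0,0,0,-0.03,0,0,-0.2,0,0,0,0,0,0]' >/dev/null; python3 q.py
python3 -m handwheel '[-0.2,0,0,0,-0.03,0,0,-0.2,0,0,0,0,0,0]' >/dev/null; python3 q.py
```

```text
t 9.55 yaw 122.48 p [0.5197 0.1315 0.0775] F [-1.2  1.4  4.2] T [0.286 0.455 0.097] w 0.0505
t 9.75 yaw 126.11 p [0.5196 0.1315 0.0775] F [-1.8  1.4  3.7] T [0.258 0.392 0.137] w 0.0505
t 9.95 yaw 129.69 p [0.5196 0.1315 0.0775] F [-1.1  0.9  3.5] T [ 0.306  0.438 -0.038] w 0.0505
t 10.15 yaw 130.96 p [0.5196 0.1315 0.0774] F [-2.6  0.7  4.6] T [0.253 0.498 0.054] w 0.0506
t 10.35 yaw 132.35 p [0.5197 0.1315 0.0774] F [-1.7  1.1  4.5] T [ 0.325  0.562 -0.054] w 0.0507
```

```bash
python3 -m handwheel '[-0.2,0,0,0,-0.03,0,0,-0.2,0,0,0,-0.02,0,0,-0.2,0,0,0,0,0,0]' >/dev/null; python3 q.py;python3 q.py
python3 -m handwheel '[-0.2,0,0,0,-0.03,0,0,-0.2,0,0,0,0,0,0]' >/dev/null; python3 q.py
python3 -m handwheel '[-0.2,0,0,0,-0.03,0,0,-0.2,0,0,0,0,0,0]' >/dev/null; python3 q.py
```

```text
t 10.65 yaw 134.58 p [0.5197 0.1315 0.0774] F [-3.2  1.4  6.3] T [ 0.253  0.592 -0.115] w 0.0503
t 10.65 yaw 134.58 p [0.5197 0.1315 0.0774] F [-3.2  1.4  6.3] T [ 0.253  0.592 -0.115] w 0.0503
t 10.85 yaw 135.92 p [0.5197 0.1315 0.0774] F [-2.1  1.6  5.5] T [ 0.322  0.54  -0.192] w 0.0506
t 11.05 yaw 137.25 p [0.5197 0.1315 0.0774] F [-2.7  1.2  5.6] T [ 0.363  0.604 -0.241] w 0.0503
```

```bash
python3 -m handwheel '[-0.2,0,0,0,-0.03,0,0,-0.2,0,0,0,0,0,0]' >/dev/null; python3 q.py
python3 -m handwheel '[-0.2,0,0,0,-0.02,0,0,-0.2,0,0,0,0,0,0,-0.2,0,0,0,0,0,0]' >/dev/null; python3 q.py
python3 -m handwheel '[-0.2,0,0,0,0,0,0]' >/dev/null; python3 q.py
python3 -m handwheel '[-0.2,0,0,0,0,0,0]' >/dev/null; python3 q.py
```

```text
t 11.25 yaw 138.58 p [0.5197 0.1315 0.0774] F [-3.4  1.6  4.6] T [ 0.324  0.553 -0.334] w 0.0504
t 11.55 yaw 139.45 p [0.5197 0.1315 0.0774] F [-2.9  1.8  5.6] T [ 0.345  0.562 -0.426] w 0.0505
t 11.65 yaw 139.45 p [0.5197 0.1315 0.0774] F [-2.8  1.1  4.6] T [ 0.297  0.65  -0.402] w 0.0504
t 11.75 yaw 139.45 p [0.5197 0.1315 0.0775] F [-2.   1.6  5.3] T [ 0.361  0.563 -0.49 ] w 0.0506
```

```bash
python3 -m handwheel '[-0.2,0,0,0,0.05,0,0,-0.2,0,0,0,0.05,0,0,-0.2,0,0,0,0.05,0,0,-0.2,0,0,0,0.05,0,0]' >/dev/null; python3 q.py
python3 -m handwheel '[-0.2,0,0,0,0.05,0,0,-0.2,0,0,0,0.05,0,0]' >/dev/null; python3 q.py
python3 -m handwheel '[-0.2,0,0,0,0.05,0,0,-0.2,0,0,0,0.05,0,0]' >/dev/null; python3 q.py
python3 -m handwheel '[-0.2,0,0,0,0.05,0,0,-0.2,0,0,0,0.05,0,0]' >/dev/null; python3 q.py
python3 -m handwheel '[-0.2,0,0,0,0.05,0,0,-0.2,0,0,0,0.05,0,0]' >/dev/null; python3 q.py
python3 -m handwheel '[-0.2,0,0,0,0.05,0,0,-0.2,0,0,0,0.05,0,0]' >/dev/null; python3 q.py
python3 -m handwheel '[-0.2,0,0,0,0.05,0,0,-0.2,0,0,0,0.05,0,0]' >/dev/null; python3 q.py
python3 -m handwheel '[-0.2,0,0,0,0.05,0,0,-0.2,0,0,0,0.05,0,0]' >/dev/null; python3 q.py
```

```text
t 12.15 yaw 130.44 p [0.5197 0.1315 0.0774] F [-3.3  2.   5. ] T [ 0.25   0.611 -0.044] w 0.0506
t 12.35 yaw 125.97 p [0.5197 0.1315 0.0774] F [-2.3  1.1  4.9] T [0.25  0.557 0.092] w 0.0508
t 12.55 yaw 121.49 p [0.5197 0.1315 0.0774] F [-2.2  1.5  5.2] T [0.258 0.542 0.205] w 0.0504
t 12.75 yaw 116.94 p [0.5197 0.1315 0.0774] F [-2.6  1.4  4.5] T [ 0.322  0.497 -0.126] w 0.0504
t 12.95 yaw 112.43 p [0.5196 0.1315 0.0774] F [-2.8  1.4  4.6] T [ 0.371  0.557 -0.026] w 0.0505
t 13.15 yaw 107.96 p [0.5197 0.1315 0.0775] F [-2.8  1.   4.6] T [0.27  0.535 0.096] w 0.0502
t 13.35 yaw 103.48 p [0.5197 0.1315 0.0774] F [-2.8  0.9  5.8] T [0.252 0.623 0.143] w 0.0506
t 13.55 yaw 98.98 p [0.5197 0.1315 0.0774] F [-3.1  0.6  5.8] T [0.234 0.489 0.075] w 0.0506
```

```bash
python3 -m handwheel '[-0.2,0,0,0,0.05,0,0,-0.2,0,0,0,0.05,0,0]' >/dev/null; python3 q.py
python3 -m handwheel '[-0.2,0,0,0,0.05,0,0,-0.2,0,0,0,0.05,0,0]' >/dev/null; python3 q.py
python3 -m handwheel '[-0.2,0,0,0,0.05,0,0,-0.2,0,0,0,0.05,0,0]' >/dev/null; python3 q.py
python3 -m handwheel '[-0.2,0,0,0,0.05,0,0,-0.2,0,0,0,0.05,0,0]' >/dev/null; python3 q.py
python3 -m handwheel '[-0.2,0,0,0,0.05,0,0,-0.2,0,0,0,0.05,0,0]' >/dev/null; python3 q.py
python3 -m handwheel '[-0.2,0,0,0,0.05,0,0,-0.2,0,0,0,0.05,0,0]' >/dev/null; python3 q.py
python3 -m handwheel '[-0.2,0,0,0,0.05,0,0,-0.2,0,0,0,0.05,0,0]' >/dev/null; python3 q.py
python3 -m handwheel '[-0.2,0,0,0,0.05,0,0,-0.2,0,0,0,0.05,0,0]' >/dev/null; python3 q.py
python3 -m handwheel '[-0.2,0,0,0,0.05,0,0,-0.2,0,0,0,0.05,0,0,-0.2,0,0,0,0.05,0,0,-0.2,0,0,0,0.05,0,0]' >/dev/null; python3 q.py
python3 -m handwheel '[-0.2,0,0,0,0.05,0,0,-0.2,0,0,0,0.028,0,0,-0.2,0,0,0,0,0,0]' >/dev/null; python3 q.py
python3 -m handwheel '[-0.2,0,0,0,0,0,0]' >/dev/null; python3 q.py
```

```text
t 13.75 yaw 94.42 p [0.5197 0.1315 0.0774] F [-2.2  0.7  5.2] T [ 0.242  0.614 -0.042] w 0.0504
t 13.95 yaw 89.94 p [0.5197 0.1315 0.0774] F [-2.8  0.6  5.3] T [ 0.281  0.525 -0.045] w 0.0506
t 14.15 yaw 85.47 p [0.5197 0.1315 0.0774] F [-3.2  2.   6.2] T [0.242 0.53  0.191] w 0.0506
t 14.35 yaw 80.98 p [0.5197 0.1315 0.0774] F [-1.8 -0.   5.2] T [0.238 0.549 0.212] w 0.0505
t 14.55 yaw 76.43 p [0.5197 0.1315 0.0774] F [-2.7  1.2  4.6] T [ 0.29   0.521 -0.142] w 0.0503
t 14.75 yaw 71.93 p [0.5197 0.1315 0.0774] F [-2.9  0.8  5.8] T [ 0.261  0.574 -0.046] w 0.0507
t 14.95 yaw 67.46 p [0.5197 0.1315 0.0775] F [-2.2  0.9  5.1] T [0.238 0.556 0.076] w 0.0504
t 15.15 yaw 62.98 p [0.5196 0.1315 0.0774] F [-2.5  1.   5.4] T [0.241 0.567 0.152] w 0.0511
t 15.55 yaw 53.92 p [0.5197 0.1315 0.0774] F [-2.2  0.8  5.5] T [ 0.254  0.546 -0.098] w 0.0505
t 15.85 yaw 50.51 p [0.5197 0.1315 0.0775] F [-1.7  1.   5. ] T [ 0.256  0.563 -0.01 ] w 0.0506
t 15.95 yaw 50.52 p [0.5197 0.1315 0.0775] F [-1.7 -0.1  5.3] T [ 0.231  0.51  -0.043] w 0.0503
```

```bash
python3 -m handwheel '[0.3,0,0,0,0,0,0,0.5,0,0,0,0,0,0,1,0,0,0,0,0,0,1,0,0,0,0,0,0]'; python3 q.py
python3 -m handwheel '[1,-0.05,0,0,0,0,0,1,-0.08,0,0,0,0,0,1,-0.08,0,0,0,0,0,1,-0.05,0,0,0,0,0,1,0,0,0,0,0,0]'>/dev/null; python3 q.py
python3 -m handwheel '[1,0,0,0,-0.18,0,0,1,0,0,0,-0.18,0,0,1,0,0,0,-0.18,0,0,1,0,0,0,-0.18,0,0,1,0,0,0,-0.158,0,0]'; python3 q.py
```

```text
time: 16.35
eef_pos: [0.5197, 0.1312, 0.0767]
tool_rot: [-0.688, 1.459, 0.688]
ft_force: [-0.3, -1.3, 0.3]
grip_width: 0.0852
t 16.35 yaw 50.49 p [0.5197 0.1312 0.0767] F [-0.3 -1.3  0.3] T [ 0.039 -0.01  -0.006] w 0.0852
t 16.85 yaw 50.5 p [0.5228 0.1317 0.2397] F [ 0.6 -0.7  0.6] T [ 0.056 -0.012 -0.007] w 0.0853
time: 17.35
eef_pos: [0.5193, 0.1313, 0.2316]
tool_rot: [-1.213, 1.208, 1.215]
ft_force: [0.3, -0.5, 0.4]
grip_width: 0.0855
t 17.35 yaw 90.32 p [0.5193 0.1313 0.2316] F [ 0.3 -0.5  0.4] T [ 0.008 -0.023  0.05 ] w 0.0855
```

```bash
python3 -m handwheel '[-1,0,0,-0.081,0,0,0,-1,0,0,-0.081,0,0,0,-1,0,0,-0.081,0,0,0,-1,0,0,-0.081,0,0,0,-1,0,0,-0.081,0,0,0]'>/dev/null
python3 -m handwheel '[-1,0,0,-0.081,0,0,0,-1,0,0,0,0,0,0,-1,0,0,0,0,0,0]'>/dev/null; python3 q.py
python3 -c "
from h import *
crop('top',250,170,410,270,5,'t3.png')
crop('scene',225,120,385,240,5,'s3.png')"
```

```text
t 18.15 yaw 89.84 p [ 0.519  -0.1612  0.2316] F [-0.9 -0.3  0.4] T [ 0.028  0.037 -0.015] w -0.0001
```

View pics/t3.png

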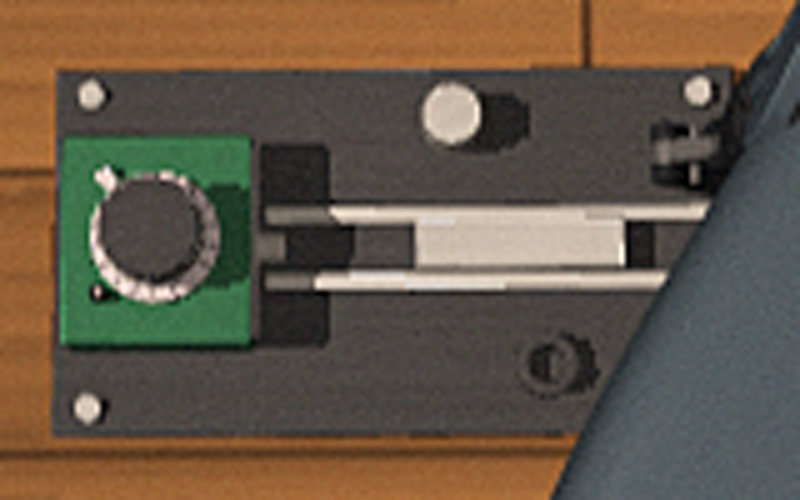

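View pics/s3.png

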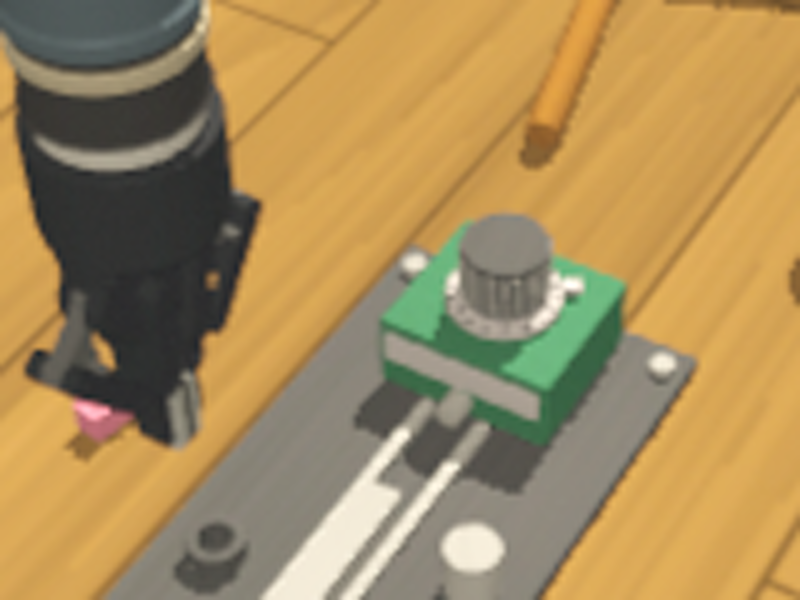

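Run:
```python
from h import *
f=lambda a:(a[0]/5+250-.4,a[1]/5+170-.4)
d=ray('top',f((152,228)),.107)[:2]
for a,z in [((80,223),.067),((104,177),.067),((99,293),.071)]:
    q=ray('top',f(a),z)[:2]-d; print(np.linalg.norm(q),np.degrees(np.arctan2(q[1],q[0])))
st()
```

```text
0.04197897114992352 78.54361341245495
0.04358837627502797 41.81310449769511
0.041675878234213364 133.4625078374978
t 18.25 p [ 0.5194 -0.1593  0.2323] F [0.48 1.12 0.34] T [-0.03  -0.008  0.024] w 0.0002
R [[-0.001, -1.0, -0.001], [0.001, -0.001, 1.0], [-1.0, 0.001, 0.001]] q [-0.421  0.098  0.154  1.628  0.    -0.422]
```

```bash
python3 -m handwheel '[-1,0.08,0,0,0,0,0,-1,0.08,0,0,0,0,0,-1,0.08,0,0,0,0,0,-1,0.05,0,0,0,0,0,-1,0.025,0,0,0,0,0]'>/dev/null
python3 -m handwheel '[-1,0.01,0,0,0,0,0,-1,0.01,0,0,0,0,0,-1,0,0,0,0,0,0,-1,0,0,0,0,0,0]'>/dev/null; python3 q.py
```

```text
t 19.15 yaw 90.02 p [ 0.5212 -0.1607  0.034 ] F [-0.4  0.7  0.4] T [-0.06  -0.047  0.013] w -0.0
```

```bash
python3 -m handwheel '[-1,0.009,0,0,0,0,0,-1,0.006,0,0,0,0,0,-1,0,0,0,0,0,0,-1,0,0,0,0,0,0,-1,0,0,0,0,0,0]'>/dev/null; python3 q.py
python3 -c "
from h import *
crop('scene',200,180,320,270,6,'s4.png')"
```

```text
t 19.65 yaw 90.0 p [ 0.5197 -0.1602  0.0231] F [-0.2  0.5  0.5] T [-0.027  0.026 -0.019] w 0.0003
```

View pics/s4.png

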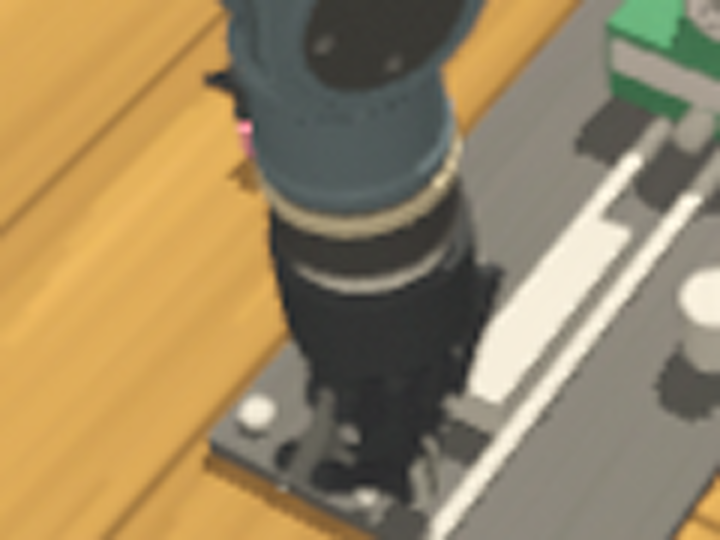

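```bash
python3 -m handwheel '[-1,-0.002,0,0.015,0,0,0,-1,0,0,0.015,0,0,0,-1,0,0,0,0,0,0]'>/dev/null; python3 q.py
python3 -m handwheel '[-1,0,0,0.006,0,0,0,-1,0,0,0,0,0,0]'>/dev/null; python3 q.py
python3 -m handwheel '[-1,0,0,0.006,0,0,0,-1,0,0,0,0,0,0]'>/dev/null; python3 q.py
python3 -m handwheel '[-1,0,0,0.006,0,0,0,-1,0,0,0,0,0,0]'>/dev/null; python3 q.py
python3 -m handwheel '[-1,0,0,0.006,0,0,0,-1,0,0,0,0,0,0]'>/dev/null; python3 q.py
```

```text
t 20.0 yaw 90.11 p [ 0.5197 -0.1406  0.0244] F [-0.6  0.7  0.5] T [-0.025 -0.001 -0.011] w 0.0002
t 20.2 yaw 90.05 p [ 0.5198 -0.138   0.0243] F [-1.  -0.2  0.4] T [-0.022  0.045 -0.025] w -0.0001
t 20.4 yaw 90.02 p [ 0.5197 -0.1346  0.0243] F [-0.3  0.1 -0.6] T [ 0.009  0.008 -0.021] w 0.0003
t 20.6 yaw 90.02 p [ 0.5197 -0.131   0.0243] F [ 0.2  0.3 -0.1] T [ 0.03  -0.018 -0.004] w 0.0003
t 20.8 yaw 90.02 p [ 0.5197 -0.1277  0.0243] F [-0.8 -0.5 -0.6] T [-0.108  0.016  0.043] w -0.0005
```

```bash
python3 -m handwheel '[-1,0,0,0.005,0,0,0,-1,0,0,0.005,0,0,0]'>/dev/null; python3 q.py
python3 -m handwheel '[-1,0,0,0.005,0,0,0,-1,0,0,0.005,0,0,0]'>/dev/null; python3 q.py
python3 -m handwheel '[-1,0,0,0.005,0,0,0,-1,0,0,0.005,0,0,0,-1,0,0,0.005,0,0,0]'>/dev/null; python3 q.py
python3 -m handwheel '[-1,0,0,0.005,0,0,0,-1,0,0,0.005,0,0,0,-1,0,0,0.005,0,0,0]'>/dev/null; python3 q.py
python3 -m handwheel '[-1,0,0,0.005,0,0,0,-1,0,0,0.005,0,0,0,-1,0,0,0.005,0,0,0]'>/dev/null; python3 q.py
python3 -m handwheel '[-1,0,0,0.005,0,0,0,-1,0,0,0.005,0,0,0]'>/dev/null; python3 q.py
```

```text
t 21.0 yaw 89.96 p [ 0.5198 -0.1227  0.0244] F [ 0.6 -3.7 -1.5] T [-0.764  0.015  0.041] w -0.0002
t 21.2 yaw 89.99 p [ 0.5197 -0.1159  0.0243] F [-1.1 -4.5  0. ] T [-0.783  0.047  0.014] w -0.0006
t 21.5 yaw 90.01 p [ 0.5197 -0.1066  0.0243] F [-0.  -4.6 -0.8] T [-0.763  0.034 -0.042] w -0.0003
t 21.8 yaw 90.01 p [ 0.5197 -0.0975  0.0243] F [-0.3 -4.5 -0.4] T [-0.848  0.005 -0.039] w 0.0
t 22.1 yaw 90.01 p [ 0.5197 -0.0885  0.0243] F [ 0.4 -4.2 -0.7] T [-0.818  0.019 -0.013] w -0.0
t 22.3 yaw 90.01 p [ 0.5197 -0.0825  0.0243] F [-0.1 -4.6 -0.6] T [-0.833 -0.037 -0.07 ] w 0.0002
```

```bash
python3 -m handwheel '[-1,0,0,0.005,0,0,0,-1,0,0,0.004,0,0,0,-1,0,0,0.003,0,0,0]'>/dev/null; python3 q.py
python3 -m handwheel '[-1,0,0,0.003,0,0,0,-1,0,0,0.002,0,0,0,-1,0,0,0.002,0,0,0]'>/dev/null; python3 q.py
python3 -c "
from h import *
crop('scene',260,150,360,225,7,'s5.png')
crop('top',250,170,410,270,5,'t5.png')"
```

```text
t 22.6 yaw 90.02 p [ 0.5197 -0.0753  0.0243] F [ 0.3 -4.3  0.5] T [-0.894 -0.018  0.04 ] w 0.0001
t 22.9 yaw 90.0 p [ 0.5197 -0.0713  0.0243] F [ 0.1 -4.  -0. ] T [-0.872 -0.004  0.028] w -0.0006
```

View pics/s5.png

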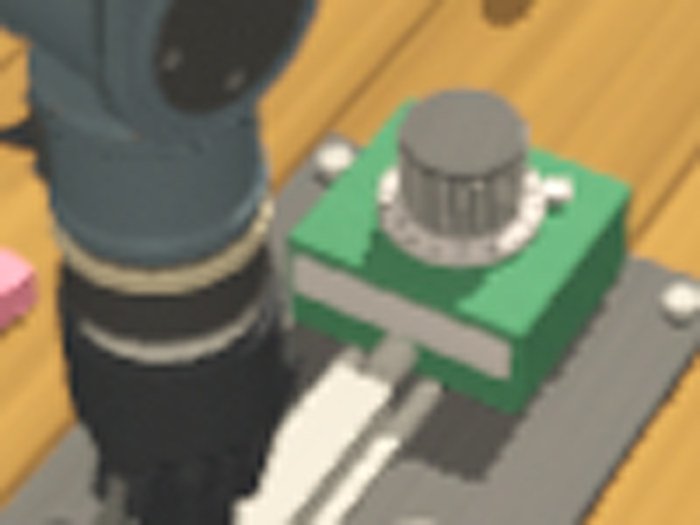

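View pics/t5.png

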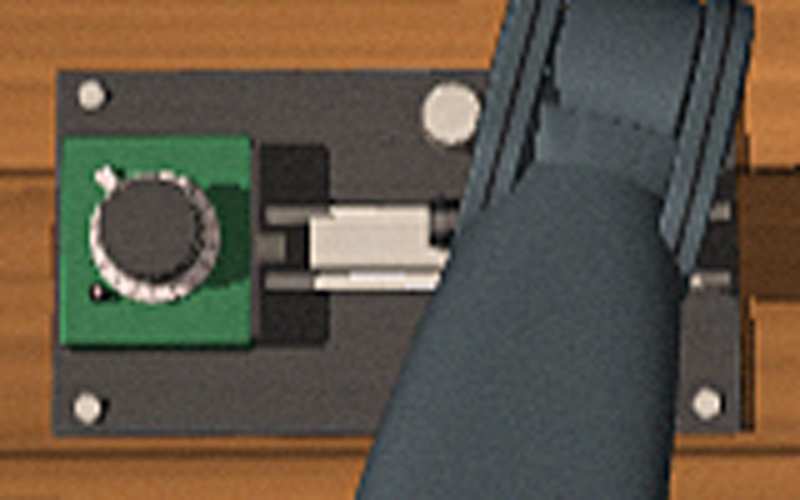

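```bash
python3 -m handwheel '[-1,0,0,0.002,0,0,0,-1,0,0,0.002,0,0,0,-1,0,0,0.002,0,0,0]'>/dev/null; python3 q.py
python3 -m handwheel '[-1,0,0,0.002,0,0,0,-1,0,0,0.002,0,0,0]'>/dev/null; python3 q.py
python3 -m handwheel '[-1,0,0,0.001,0,0,0,-1,0,0,0.001,0,0,0]'>/dev/null; python3 q.py
python3 -m handwheel '[-1,0,0,0.001,0,0,0,-1,0,0,0.001,0,0,0]'>/dev/null; python3 q.py
python3 -m handwheel '[-1,0,0,0.001,0,0,0,-1,0,0,0.001,0,0,0]'>/dev/null; python3 q.py
```

```text
t 23.3 yaw 90.0 p [ 0.5198 -0.0678  0.0243] F [-0.4 -4.   0.3] T [-0.832  0.013  0.061] w 0.0
t 23.5 yaw 90.01 p [ 0.5197 -0.0653  0.0243] F [-0.  -3.8 -0.7] T [-0.917 -0.056 -0.039] w 0.0002
t 23.7 yaw 90.01 p [ 0.5197 -0.0641  0.0243] F [-0.7 -4.2  0.5] T [-0.887  0.017 -0.008] w -0.0002
t 23.9 yaw 90.0 p [ 0.5197 -0.0629  0.0243] F [-0.  -3.7  0.3] T [-0.87   0.004  0.031] w -0.0002
t 24.1 yaw 90.01 p [ 0.5197 -0.0617  0.0243] F [ 0.4 -4.5  0.7] T [-0.876  0.017  0.02 ] w -0.0004
```

```bash
python3 -m handwheel '[-1,0,0,0.001,0,0,0]'>/dev/null; python3 q.py
python3 -m handwheel '[-1,0,0,0.001,0,0,0]'>/dev/null; python3 q.py
python3 -m handwheel '[-1,0,0,0.001,0,0,0]'>/dev/null; python3 q.py
python3 -m handwheel '[-1,0,0,0.001,0,0,0]'>/dev/null; python3 q.py
```

```text
t 24.2 yaw 90.01 p [ 0.5197 -0.0611  0.0243] F [-0.5 -3.2  1.1] T [-0.888  0.032 -0.014] w -0.0003
t 24.3 yaw 90.01 p [ 0.5197 -0.0605  0.0243] F [-1.2 -3.  -0.7] T [-0.92  -0.039 -0.059] w 0.0004
t 24.4 yaw 90.01 p [ 0.5197 -0.0599  0.0243] F [ 0.4 -4.8 -0.7] T [-0.876 -0.026  0.037] w 0.0001
t 24.5 yaw 90.01 p [ 0.5197 -0.0593  0.0243] F [-0.1 -4.  -0. ] T [-0.929 -0.029 -0.001] w 0.0003
```

```bash
python3 -m handwheel '[-1,0,0,0.001,0,0,0]'>/dev/null; python3 q.py
python3 -m handwheel '[-1,0,0,0.001,0,0,0]'>/dev/null; python3 q.py
python3 -m handwheel '[-1,0,0,0,0,0,0]'>/dev/null; python3 q.py
```

```text
t 24.6 yaw 90.01 p [ 0.5197 -0.0587  0.0243] F [-0.6 -4.4 -0.3] T [-0.9   -0.037  0.029] w 0.0003
t 24.7 yaw 90.01 p [ 0.5197 -0.0581  0.0243] F [ 0.3 -4.2  0.3] T [-0.84   0.051 -0.06 ] w -0.0001
t 24.8 yaw 90.02 p [ 0.5197 -0.058   0.0243] F [-0.2 -4.2  0.8] T [-0.882  0.01   0.02 ] w -0.0001
```

```bash
python3 -m handwheel '[-1,0,0,0.001,0,0,0]'>/dev/null; python3 q.py
python3 -m handwheel '[-1,0,0,0.001,0,0,0]'>/dev/null; python3 q.py
python3 -m handwheel '[-1,0,0,0.001,0,0,0]'>/dev/null; python3 q.py
python3 -c "
from h import *
crop('scene',290,170,350,215,12,'s6.png')"
```

```text
t 24.9 yaw 90.0 p [ 0.5198 -0.0579  0.0244] F [-0.2 -5.6 -0.5] T [-1.243e+00  2.000e-03  1.000e-03] w -0.0
t 25.0 yaw 89.98 p [ 0.5197 -0.0578  0.0244] F [-0.2 -6.7  0.3] T [-1.453 -0.022 -0.008] w -0.0001
t 25.1 yaw 89.97 p [ 0.5197 -0.0578  0.0244] F [ 0.3 -7.7  0.3] T [-1.714  0.035  0.006] w 0.0001
```

View pics/s6.png

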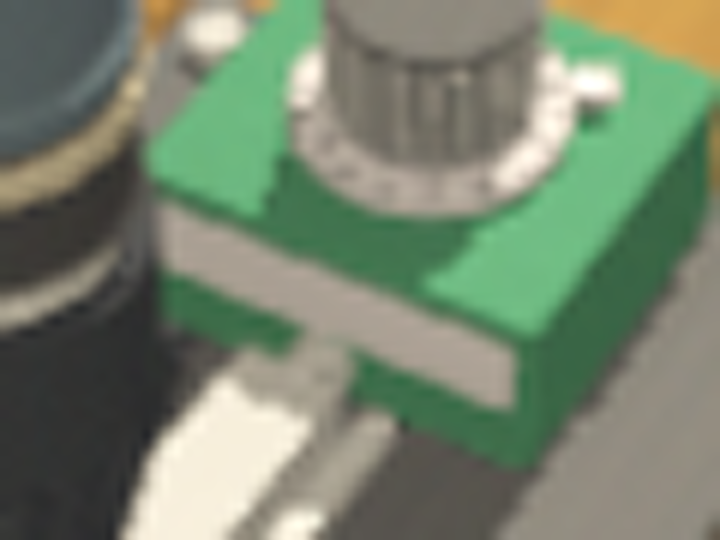

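```bash
python3 -m handwheel '[-1,0,0,-0.002,0,0,0,-1,0,0,-0.003,0,0,0,-1,0,0,-0.005,0,0,0,-1,0,0,-0.02,0,0,0,-1,0,0,-0.03,0,0,0]'>/dev/null; python3 q.py
python3 -m handwheel '[-1,-0.03,0,0,0,0,0,-1,-0.08,0,0,0,0,0,-1,-0.08,0,0,0,0,0,-1,-0.08,0,0,0,0,0,-1,0,0,-0.08,0,0,0]'>/dev/null; python3 q.py
python3 -m handwheel '[-1,0,0,-0.08,0,0,0,-1,0,0,-0.08,0,0,0,-1,0,0,-0.08,0,0,0,-1,0,0,0,0,0,0]'>/dev/null; python3 q.py
python3 -c "
from h import *
crop('scene',240,150,360,240,6,'s7.png')
crop('top',250,170,410,270,5,'t7.png')"
```

```text
t 25.65 yaw 90.13 p [ 0.5195 -0.0918  0.0241] F [-0.3 -0.4 -0.3] T [-0.019 -0.018  0.004] w -0.0
t 26.15 yaw 90.44 p [ 0.5244 -0.1383  0.1958] F [ 1.4 -1.5 -0.3] T [-0.046 -0.065  0.014] w -0.0001
t 26.55 yaw 89.62 p [ 0.5188 -0.2904  0.185 ] F [-0.   1.  -0.2] T [ 0.077 -0.002  0.018] w 0.0001
```

View pics/s7.png

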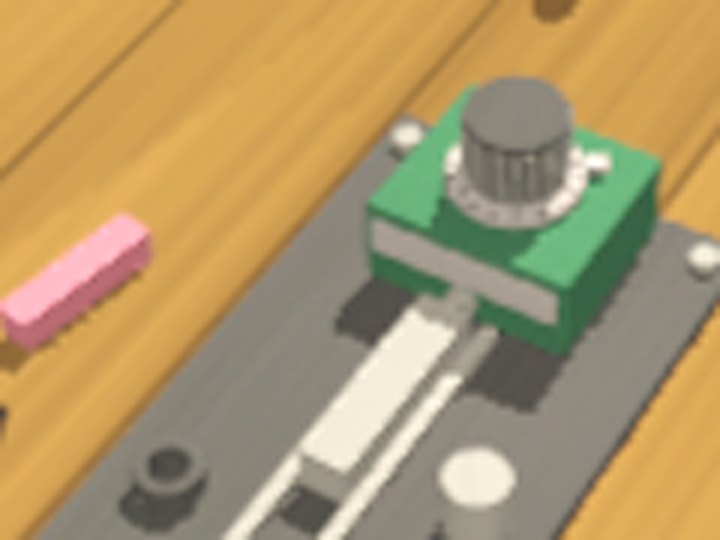

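View pics/t7.png

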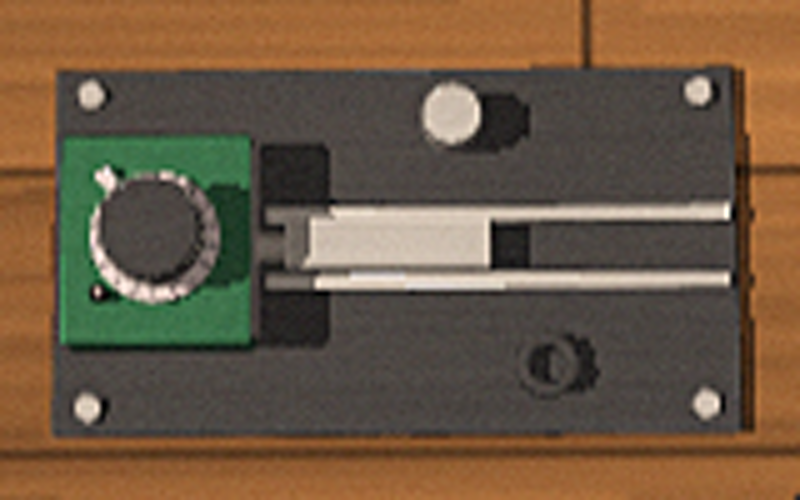

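The bar's end meets the rod at about (284,243) in the top crop. The lug is at click 4 (104,177), the nut and offcut haven't moved, and the gripper is clear.

```bash
python3 -m handwheel '[-1,0,0,0,0,0,0,-1,0,0,0,0,0,0,-1,0,0,0,0,0,0]'; python3 -c "
from bench import ctrl
print(ctrl.hand_in())"
```

```text
time: 26.95
eef_pos: [0.52, -0.2831, 0.1866]
tool_rot: [-1.211, 1.208, 1.211]
ft_force: [0.4, 0.3, 0.0]
grip_width: 0.0002
the job is handed in; nothing more can be done
None
```

I set the dial four clicks forward from its end stop, slid the bar up to the stop face, and handed the job in at about 27 s.

- **Dial back:** It started at click 2. I turned it anticlockwise against the end stop to about 0.42 N m; the highest single noisy reading was 0.49, below the 0.6 limit.
- **Dial forward:** I turned it four clicks forward; the torque was about zero before I let go. In the top picture the lug had moved about 37° from its start. Two clicks would be 40°, so that fits within reading error.
- **Bar:** I pushed it with shut fingers at about 4.3 N of sliding friction. On contact the fingers stopped moving and the force rose to 7.7 N, so the stop took about 3.5 N against its 25 N limit. Contact came where I had predicted it for a click 4 setting.
- **Last checks:** After I backed off, the pictures showed the bar end against the rod, the lug unmoved, and the nut and offcut in place. I did not re-check the wrench, hammer, oil or tin at the end. The gripper was clear with about zero force, and no check failed.

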